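# Take a finished plaque off the braked turntable

## Robot

A 6-joint arm with a two-finger parallel gripper is mounted at the origin on the work surface. World frame = base frame: x ahead of the robot, y to its left, z up, the work surface at z = 0. Lengths are in m, angles in degrees, forces in N, time in s.
With the tool pointing down it reaches from about 0.3 to 0.75 m from the base axis. Payload 8.5 kg.
Tool frame: the origin (TCP) lies at the very end of the fingers, on their centre line; the grasp point (between the pads) lies 19 mm behind it; z points along the fingers, y is the line along which they close (so a half turn about z gives the same grasp; the last joint's range is limited). The gripper opens to 85 mm and grips with 20 to 120 N. Pads are 22 mm wide; open, the fingers measure 114 mm over their backs; the gripper's body (76 mm by 85 mm) begins 54 mm behind the grasp point. The pads swing forward as they close: fully open they stand 13 mm farther back than shut.
Start: joints at [-76.794, 21.807, 74.336, -0, 83.858, -12.336], TCP at [0.237, -0.496, 0.231] pointing down, gripper open.
Joint ranges: [-178.18, 178.18], [-50.72, 133.34], [12.68, 142.11], [-81.47, 261.47], [9.98, 163.14], [-165.26, 165.26]. Speed limits (degrees/s): [136.94, 136.94, 180, 180, 180, 180].

## Interface

Orientations are given as a 3x3 rotation matrix whose columns are the frame's x, y, z axes.
In Python, from station import env gives the robot as it stands. Calls block until the motion is done:
- env.move_ptp(position, orientation): joint-space move of the TCP to a pose.
- env.line_to(position, velocity=0.15, ori=None): straight line of the TCP; ori=None keeps the orientation; velocity is the mean speed in m/s.
- env.movej(angles): joint-space move.
- env.command_gripper(opening): finger opening in m; the grip force is fixed at half the most; returns when the fingers have stopped.
- env.sleep(seconds).
- env.inverse_kinematics(position, orientation): joint angles nearest the present ones, or None.
- env.observe(): the state.
- env.camera(name): name is "scene" or "top" or "wrist"; returns a dict with "image" (384x512x3 uint8, red, green, blue), "range_z" (384x512 float32, m along the optical axis (not along the pixel's ray), 0 where there is no reading), "K" (3x3 intrinsics, pixels), "distortion" ([k1, k2, p1, p2, k3] as OpenCV has them; the pictures are not rectified), "position" and "rotation" of the camera in the world. Camera axes: x right, y up, looking along -z (the intrinsics and any distortion apply to the point x, -y, -z); pixel columns grow to the right and rows downward; lengths in m; the calibration is good to about 2 mm. A picture is of the moment at which its call begins.
A pose or a line that the arm cannot do raises env.Unreachable and nothing moves.
- env.sign_off(): hands the job in; it is judged then, once.
Trained networks look in a picture, given as the dict that the camera call returned (one of the last four; its "shot" number tells which), for a name from the list of things; names that differ only in an ending like _2 or _b are one class to them, and where a whole thing is asked for, a point or a joint stands for the part that bears it (a point fixed in the world has none). Each returns a list of dicts, best first, with "confidence" (0 to 1); they miss things now and then, are a little off and sometimes report something else, mostly with a low value. They report only what shows in the picture. A call takes as long as a camera call.
- env.spot_in(name, picture): "box" ([left, top, right, bottom] in pixels, round what is visible of it).
The state is a dict: "time_s": time; "joints": joint angles; "dq": joint speeds; "tau": joint torques, N m; "ee_pos": TCP position; "eef_rot": TCP orientation; "ft_force": force on the tool from outside, world axes, zero at the start; "torque": the same for the moment, N m; "opening": finger opening in m; "finger_force": force on a finger pad.
Only numpy, scipy, OpenCV 4.12 (cv2) and the standard library are available. Lean on these libraries where they do the work, as an engineer would, in place of code of your own. Each camera call takes 0.05 s, during which the arm holds its last target. There are 200 camera calls.

## Task

Push the red brake lever down so that the turntable is locked, then break the stuck clamp knob loose and turn it about a quarter turn counter-clockwise, until its steel finger has swung clear of the plaque. Lift the plaque off and lay it, without dropping it, face up and flat on the floor of the white tray beside the wood slice there; only then flick the brake lever fully up again so that the turntable is free. Keep the brake on while you turn the knob, and leave everything else on the table, the slice included, where it is.

Things in the scene. Friction and masses are not known exactly. Their poses are not given: they have to be found in the camera images.
- rest: grey foot of a swivelling work rest, fixed to the bench: a round flange (170 mm across, 10 mm thick) with a column; origin on the bench, on the turntable's axis; z up. Its -y side carries the two cheeks (43 mm high) of the brake lever. Place, side of the bench and yaw vary.
- turntable: aluminium disc 184 mm across, 12 mm thick, underside 45 mm above the bench; spins freely about its vertical axis when the brake is off; starts at any yaw. Origin on the axis at its underside. In its frame: knob axis at x = 62 mm, y = 0 on a boss 52 mm across; plaque centre at (-15, 0) mm; brass pins 10 mm thick, 14 mm high at (-50, -32.5), (20, -32.5), (-62.5, 0) mm.
- brake (a joint): angle of the brake lever (rad): 0 = up, brake off (the start); about 0.73 = down, its shoe pressed under the disc's rim, which locks it. A sprung over-centre lever: past about 0.42 it snaps on by itself, either way. It takes about 6 N at the red grip to push it down and 5 N to lift it out of lock.
- brake_hinge (a point): centre of the lever's level hinge pin on the rest, 32 mm above the bench and 100 mm from the turntable's axis, on the rest's -y side. The lever points from here away from the turntable, along the rest's -y. Its x axis is the hinge axis.
- brake_grip (a point): centre of the red barrel grip on the lever's end: a level cylinder 25 mm thick, 24 mm wide along this point's x (the hinge's direction), with flat ends; 80 mm from the hinge pin. The lever slopes 0.83 rad above level when up (this point 91 mm above the bench), 0.1 rad when down (40 mm). Push it down from above; to lift it, pinch it from above by its flat ends and follow its arc.
- clamp_knob (a joint): angle of the clamp knob (rad): 0 = clamped, stuck (the start); grows counter-clockwise seen from above, to a stop at 2.0. After a little play it sticks until a twist of 0.3 to 0.5 N m breaks it loose, within the first half radian; from then on it turns freely. At 1.1 and more its finger is clear of the plaque.
- clamp_grip (a point): centre of the knob's black T-grip, on its vertical axis, 108 mm above the bench: a bar 50 mm long (this point's x), 14 mm thick (y), 24 mm high. Under it a steel finger, 16 mm wide, 6 mm thick, underside 73 mm above the bench, reaches 45 mm from the axis along this point's -x and turns with it; at the start 10 mm over the plaque's edge, 1 mm above it.
- plaque: flat wooden plaque 84 mm (x) by 54 mm (y) by 15 mm with a burnt leaf pattern on its face (z, up), 60 g; origin at the centre of its underside. It lies on the turntable between the pins and the clamp, its top 72 mm above the bench.
- tray: white open tray, fixed on the bench: 250 mm (x) by 160 mm (y) by 40 mm high, walls and floor 4 mm; origin at the centre of its underside. The slice lies in its -x half; its +x half is empty. It lies on the other side of the bench from the rest; which side varies.
- slice: finished slice of wood 60 mm across and 12 mm thick, lying in the tray's -x half (centre about x = -80 mm in the tray's frame); origin at the centre of its underside; leave it
- bottle: water bottle with a blue cap, 66 mm across, 200 mm tall, standing; origin under its centre; a bystander
- varnish: amber glass jar 62 mm across, 85 mm tall; origin under its centre; a bystander
- brushes: white mug without handle, 74 mm across, with brushes, 155 mm tall in all; origin under its centre; a bystander
- burner: orange power unit of a wood burner, 105 x 85 x 70 mm; origin under its centre; a bystander
- pen: dark blue pen, 136 mm long and 11 mm thick, lying along its x axis; origin under its middle; a bystander
- sander: cork sanding block 80 x 52 x 27 mm; origin under its centre; a bystander
- blank: blank slice of wood 90 mm across and 18 mm thick, lying; origin under its centre; a bystander

How it is judged (in metres and radians):
On the way, in this order (a step that is already met when the one before it is completed fails the run):
1. the brake lever is pushed down into lock (value of joint brake above 0.64 rad), for 0.2 s.
2. the clamp knob is broken loose and turned until its finger is clear of the plaque, the brake still on (value of joint clamp_knob above 1.1 rad and value of joint brake above 0.64 rad), for 0.2 s.
3. the plaque lies flat, face up, on the tray's floor, let go, the brake still on (x of plaque in the frame of tray between -0.11 and 0.11 m and y of plaque in the frame of tray between -0.065 and 0.065 m and z of plaque in the frame of tray below 0.01 m and angle between plaque's own z axis and vertical below 0.1 rad and contact force between the fingers and plaque below 0.1 N and value of joint brake above 0.64 rad), for 0.2 s.
4. the brake lever is flicked fully up (value of joint brake below 0.12 rad), for 0.2 s.
At the end, for the whole second after the job is handed in: The plaque rests released, face up and flat (within 6 degrees) on the tray's floor, its underside under 10 mm above the tray's and its centre within 110 mm (x) and 65 mm (y) of the tray's; clamp knob at 1.1 rad or more; brake lever up, below 0.15 rad; plaque and turntable at rest (x of plaque in the frame of tray between -0.11 and 0.11 m and y of plaque in the frame of tray between -0.065 and 0.065 m and z of plaque in the frame of tray below 0.01 m and angle between plaque's own z axis and vertical below 0.1 rad and contact force between the fingers and plaque below 0.1 N and value of joint brake below 0.12 rad and value of joint clamp_knob above 1.1 rad and linear speed of plaque below 0.02 m/s and angular speed of turntable below 0.1 rad/s); the robot touches nothing.
It fails at once if the clamp knob is turned while the brake is off (value of joint clamp_knob between 0.25 and 1 rad and value of joint brake below 0.6 rad).
It fails at once if the plaque is dropped: it falls faster than 0.6 m/s out of the fingers (linear speed of plaque above 0.6 m/s and contact force between the fingers and plaque below 0.1 N).
It fails at once if a bystander (bottle, jar, mug of brushes, power unit, pen, sanding block, a wood slice) is moved more than 25 mm (distance of any of slice, bottle, varnish, brushes, burner, pen, sander, blank from where it was at the start of the episode above 0.025 m).
It also fails if it takes over 72 s, if anything falls off the work surface, if the arm or the gripper's body presses on something with over 40 N, if the wrist force passes 120 N, or if a joint passes its speed limit or range.

## Working session

There is one attempt and no reset: what is moved stays moved. The work goes in short steps, each a Python script; the robot and the scene stay as the last script left them, time stands still between calls to the robot, and variables do not carry over. Pictures are saved under pics/ and viewed, at most 10 in all, crops included, and the job is handed in when it is done.

```bash
ls; mkdir -p pics; cat > h.py <<'E'
import numpy as np, cv2
from station import env
def cloud(p):
    K=np.array(p["K"]);d=np.array(p["distortion"],float);z=p["range_z"];h,w=z.shape
    u,v=np.meshgrid(np.arange(w),np.arange(h))
    n=cv2.undistortPoints(np.stack([u,v],-1).reshape(-1,1,2).astype(np.float64),K,d).reshape(h,w,2)
    c=np.stack([n[...,0]*z,-n[...,1]*z,-z],-1)
    P=c@np.array(p["rotation"]).T+np.array(p["position"])
    P[z<=0]=np.nan
    return P
def save(p,name): cv2.imwrite("pics/"+name,p["image"][...,::-1])
E
python3 - <<'E'
from h import *
import pickle
for n in ["top","scene"]:
    p=env.camera(n); save(p,n+"0.png"); P=cloud(p)
    np.savez("/tmp/%s.npz"%n,P=P,im=p["image"])
    print(n,p["position"],np.array(p["K"])[0,0],np.round(p["rotation"],2).tolist())
    for t in ["rest","turntable","brake","brake_grip","clamp_knob","plaque","tray","slice","bottle","varnish","brushes","burner","pen","sander","blank"]:
        for r in env.spot_in(t,p)[:2]:
            b=np.array(r["box"]).round().astype(int); 
            q=P[max(b[1],0):b[3],max(b[0],0):b[2]].reshape(-1,3)
            print(t,round(r["confidence"],2),b,np.round(np.nanmedian(q,0),3),np.round(np.nanmax(q[:,2]),3))
E
```

```text
pics
station.py
top [0.43786843 0.00859089 1.39444886] 432.41053072993424 [[-0.03, 1.0, -0.07], [-1.0, -0.03, -0.0], [-0.0, 0.07, 1.0]]
rest 0.7 [350 195 378 213] [ 0.48  -0.323  0.003] 0.115
turntable 0.63 [291 170 352 230] [ 0.496 -0.181  0.056] 0.124
turntable 0.43 [349 204 376 206] [ 0.478 -0.313  0.054] 0.106
brake 0.63 [350 200 377 211] [ 0.477 -0.32   0.037] 0.115
brake 0.44 [389 148 418 173] [ 0.619 -0.46   0.016] 0.027
brake_grip 0.28 [385 147 417 174] [ 0.62  -0.453  0.015] 0.027
brake_grip 0.25 [310 111 331 138] [ 0.731 -0.187  0.058] 0.09
clamp_knob 0.67 [330 202 349 215] [ 0.467 -0.229  0.078] 0.124
plaque 0.56 [302 183 331 210] [ 0.507 -0.165  0.069] 0.087
tray 0.58 [164 155 236 246] [0.509 0.202 0.002] 0.048
tray 0.25 [288 170 352 230] [ 0.497 -0.177  0.055] 0.124
slice 0.74 [190 214 213 235] [0.431 0.198 0.013] 0.025
bottle 0.56 [239 111 264 139] [0.722 0.028 0.124] 0.204
varnish 0.8 [308 111 329 137] [ 0.733 -0.181  0.057] 0.09
brushes 0.98 [196 101 222 137] [0.766 0.167 0.007] 0.156
brushes 0.54 [350 203 377 210] [ 0.474 -0.32   0.035] 0.107
burner 0.94 [111 211 143
[... 735 characters left out ...]
0.073] 0.122
clamp_knob 0.2 [126 297 166 335] [ 0.625 -0.46   0.018] 0.024
plaque 0.95 [197 211 224 229] [ 0.518 -0.169  0.071] 0.075
tray 0.82 [249 158 325 215] [0.501 0.172 0.005] 0.202
tray 0.31 [126 302 165 334] [ 0.629 -0.464  0.018] 0.024
slice 0.54 [264 175 278 184] [0.436 0.191 0.016] 0.041
bottle 0.92 [299 174 324 245] [0.735 0.008 0.066] 0.202
varnish 0.77 [248 250 279 291] [ 0.748 -0.205  0.036] 0.088
varnish 0.38 [172 206 197 224] [ 0.472 -0.224  0.079] 0.122
brushes 0.67 [330 171 361 224] [0.739 0.182 0.021] 0.153
burner 0.6 [292 139 325 164] [0.428 0.42  0.032] 0.073
sander 0.48 [252 152 269 165] [0.297 0.277 0.024] 0.03
blank 0.84 [124 299 166 333] [ 0.624 -0.462  0.018] 0.024
```

```bash
python3 - <<'E'
from h import *
a=cv2.imread("pics/top0.png")[95:275,100:430]; b=cv2.imread("pics/scene0.png")[130:345,110:370]
a=cv2.resize(a,(800,int(800*180/330)),interpolation=cv2.INTER_CUBIC); cv2.imwrite("pics/topc.png",a)
R=np.array([[1,0,0],[0,-1,0],[0,0,-1.]])
print(env.observe()["eef_rot"])
p=env.camera("wrist"); print(p["position"],np.round(p["rotation"],2).tolist())
R=np.array(env.observe()["eef_rot"])
env.line_to([0.42,-0.33,0.33],0.25)
p=env.camera("wrist"); save(p,"w0.png"); np.savez("/tmp/w.npz",P=cloud(p),im=p["image"]); print(p["position"],np.round(p["rotation"],2).tolist())
print(env.observe()["time_s"])
E
```

```text
[[ 9.02277403e-01  4.31155990e-01  1.02310158e-05]
 [ 4.31155989e-01 -9.02277402e-01  4.56120833e-05]
 [ 2.88971373e-05 -3.67435884e-05 -9.99999999e-01]]
[ 0.3067901  -0.46289489  0.37436069] [[0.43, 0.86, 0.28], [-0.9, 0.41, 0.13], [-0.0, -0.3, 0.95]]
[ 0.48917906 -0.29727098  0.47245278] [[0.43, 0.86, 0.28], [-0.9, 0.41, 0.13], [-0.0, -0.31, 0.95]]
2.9167
```

View pics/topc.png

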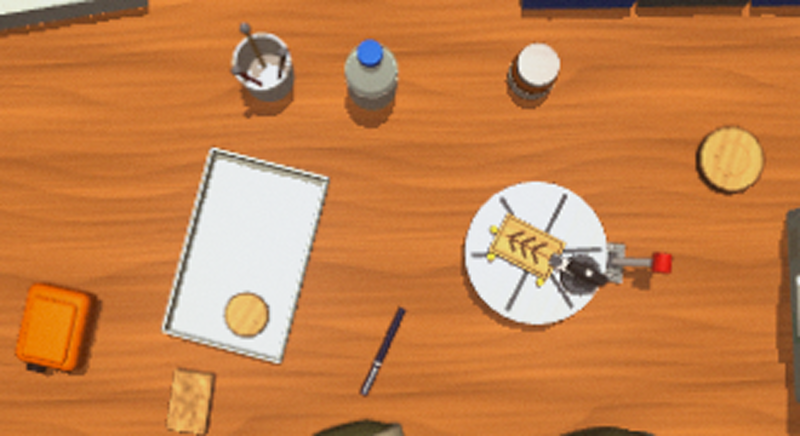

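View pics/w0.png

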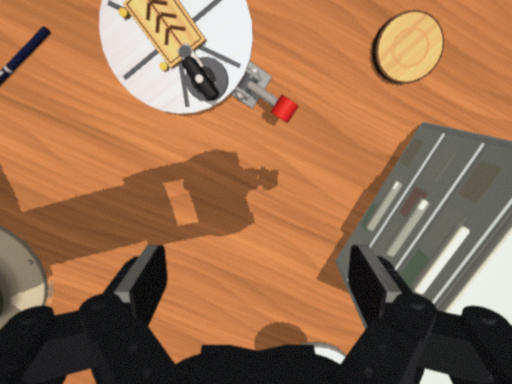

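The top view shows the turntable at (260,210 px), with the plaque between its brass pins. The knob's finger points at the plaque, the red grip is on the -y side, and the tray is on the +y side with the slice at its near end. The wrist view cuts off the far side of the turntable, so I'll shift and measure.

```bash
cat > meas.py <<'E'
from h import *
from scipy.optimize import least_squares
def circ(q):
    f=lambda s:np.hypot(q[:,0]-s[0],q[:,1]-s[1])-s[2]
    return least_squares(f,[*q.mean(0),.09],loss="soft_l1",f_scale=.002).x
def rect(q):
    return cv2.minAreaRect((q*1000).astype(np.float32))
def turn(P,im):
    near=np.hypot(P[...,0]-.5,P[...,1]+.2)<.17
    hsv=cv2.cvtColor(im,cv2.COLOR_RGB2HSV); Z=P[...,2]
    m=(near&(Z>.051)&(Z<.063)&(hsv[...,1]<60))
    q=P[m][:,:2]; hull=cv2.convexHull((q*1e3).astype(np.float32))[:,0]/1e3
    print("disc",len(q),circ(hull).round(4),np.median(P[m][:,2]).round(4))
    red=near&((hsv[...,0]<6)|(hsv[...,0]>174))&(hsv[...,1]>180)&(hsv[...,2]>90)&(Z>.03)&(Z<.13)
    g=P[red]; print("red",len(g),g.mean(0).round(4),g.min(0).round(4),g.max(0).round(4),rect(g[:,:2]))
    k=near&(Z>.112)&(Z<.13)&(hsv[...,2]<90); g=P[k]; print("knob",len(g),rect(g[:,:2]),np.median(g[:,2]).round(4))
    pl=near&(Z>.066)&(Z<.077)&(hsv[...,1]>80)&(hsv[...,0]>8)&(hsv[...,0]<24); g=P[pl]
    g=g[np.hypot(*(g[:,:2]-np.median(g[:,:2],0)).T)<.052]
    print("plaque",len(g),rect(g[:,:2]),np.median(g[:,2]).round(4))
E
python3 - <<'E'
from meas import *
env.line_to([0.37,-0.27,0.36],0.25)
p=env.camera("wrist"); save(p,"w1.png"); P=cloud(p); turn(P,p["image"])
d=np.load("/tmp/top.npz"); P=d["P"]; turn(P,d["im"])
m=(abs(P[...,0]-.5)<.17)&(abs(P[...,1]-.2)<.14)&(P[...,2]>.03)&(P[...,2]<.05); print("tray rim",m.sum(),rect(P[m][:,:2]),np.median(P[m][:,2]))
E
```

```text
disc 7716 [ 0.4989 -0.1836  0.0907] 0.0574
red 380 [ 0.4793 -0.3339  0.1011] [ 0.4673 -0.3475  0.0875] [ 0.4917 -0.323   0.1061] ((479.7178649902344, -335.26824951171875), (22.600624084472656, 23.20468521118164), 82.72180938720703)
knob 467 ((469.50860595703125, -237.6673126220703), (47.17878723144531, 13.960811614990234), 60.85783767700195) 0.1197
plaque 1954 ((500.65350341796875, -176.099609375), (71.78451538085938, 62.786590576171875), 54.810115814208984) 0.0724
disc 1850 [ 0.4987 -0.1814  0.0909] 0.0561
red 56 [ 0.4787 -0.3323  0.1002] [ 0.4674 -0.3443  0.0939] [ 0.4892 -0.3212  0.107 ] ((478.6076965332031, -332.3502197265625), (21.980667114257812, 22.35001564025879), 84.60893249511719)
knob 66 ((468.6806945800781, -235.25306701660156), (49.17493438720703, 13.576652526855469), 60.81161880493164) 0.118
plaque 426 ((503.7772521972656, -162.00674438476562), (92.14009857177734, 63.654945373535156), 60.53154754638672) 0.0713
tray rim 411 ((475.6171569824219, 204.29159545898438), (159.19033813476562, 318.7993469238281), 74.02098083496094) 0.038290707055694595
```

View pics/w1.png

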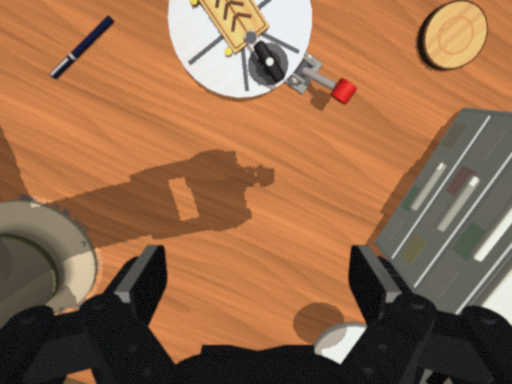

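The last shift put the plaque at the top edge, but the grip (345,91 px) and the knob (268,62 px) are clear. Both cameras agree, and the distances match the given sizes: knob to axis 62 mm, grip to axis 152 mm. The plaque should be at about (0.506,-0.169). Next I push the brake and fit the tray.

```bash
cat >> meas.py <<'E'
C=np.array([.4988,-.1825]); D=np.array([.4790,-.3335])-C; D/=np.linalg.norm(D)
def down(yaw):  # tool y at world angle yaw (deg), pointing down
    a=np.radians(yaw); y=np.array([np.cos(a),np.sin(a),0]); z=np.array([0,0,-1.]); return np.stack([np.cross(y,z),y,z],1)
def grip(q): # brake grip centre at brake angle q
    t=.83-q; return np.array([*(C+D*(.1+.08*np.cos(t))),.032+.08*np.sin(t)])
HY=np.degrees(np.arctan2(D[1],D[0]))+90
E
python3 - <<'E'
from meas import *
d=np.load("/tmp/top.npz"); P=d["P"]; hsv=cv2.cvtColor(d["im"],cv2.COLOR_RGB2HSV)
m=(abs(P[...,0]-.5)<.18)&(abs(P[...,1]-.2)<.13)&(P[...,2]<.05)&(hsv[...,1]<60)&(hsv[...,2]>120)
n,l,s,c=cv2.connectedComponentsWithStats(m.astype(np.uint8)); i=1+s[1:,4].argmax(); q=P[l==i]
print("tray",len(q),rect(q[:,:2]),np.percentile(q[:,2],[5,50,95]))
print("HY",HY,np.hypot(*(grip(0)[:2]-[.479,-.3335])))
for yaw in (HY,HY+180,-29,151,-29+80,151+80):
    print(yaw,np.round(env.inverse_kinematics([*C,.2],down(yaw)),0))
R0=np.array(env.observe()["eef_rot"]); cur=np.degrees(np.arctan2(R0[1,1],R0[0,1])); print(cur)
R=down(HY)
env.command_gripper(0)
env.move_ptp(grip(0)+[0,0,.05],R)
f0=np.array(env.observe()["ft_force"])
for q in np.arange(0,.80,.1):
    env.line_to(grip(q)+[0,0,.0125],.06); o=env.observe(); print(round(q,2),np.round(np.array(o["ft_force"])-f0,1))
env.line_to(grip(.75)+[0,0,.0095],.06); env.sleep(.3); print(np.round(np.array(env.observe()["ft_force"])-f0,1))
env.line_to(grip(.75)+[0,0,.14],.25)
env.line_to([.40,-.24,.36],.3)
p=env.camera("wrist"); save(p,"w2.png"); turn(cloud(p),p["image"]); print(env.observe()["time_s"])
E
```

```text
tray 3626 ((510.3607482910156, 199.04571533203125), (169.12149047851562, 252.08677673339844), 74.40647888183594) [-0.00157666  0.00380994  0.03848513]
HY -7.470336136066763 0.0016974477215468253
-7.470336136066763 [-33.  21.  80.  -0.  78. -25.]
172.52966386393325 [-33.  21.  80.  -0.  78. 155.]
-29 [-33.  21.  80.  -0.  78.  -4.]AttributeError: 'NoneType' object has no attribute 'rint'

The above exception was the direct cause of the following exception:

Traceback (most recent call last):
TypeError: loop of ufunc does not support argument 0 of type NoneType which has no callable rint method
```

```bash
python3 - <<'E'
from meas import *
R=down(HY)
env.command_gripper(0)
env.move_ptp(grip(0)+[0,0,.05],R)
f0=np.array(env.observe()["ft_force"])
for q in np.arange(0,.80,.1):
    env.line_to(grip(q)+[0,0,.0125],.06); o=env.observe(); print(round(q,2),np.round(np.array(o["ft_force"])-f0,1))
env.line_to(grip(.75)+[0,0,.0095],.06); env.sleep(.3); print(np.round(np.array(env.observe()["ft_force"])-f0,1))
env.line_to(grip(.75)+[0,0,.14],.25)
env.line_to([.40,-.24,.36],.3)
p=env.camera("wrist"); save(p,"w2.png"); turn(cloud(p),p["image"]); print(env.observe()["time_s"])
E
```

```text
0.0 [-3.2 -0.2  2.8]
0.1 [-2.5 -1.9  3.7]
0.2 [-2.  -0.6  2.5]
0.3 [-0.3 -0.  -1.2]
0.4 [-0.5 -0.5 -0.9]
0.5 [-0.  -0.5 -0. ]
0.6 [-0.   0.4 -0.2]
0.7 [-1.  -0.2  0.5]
[-1.1 -2.2  4.5]
disc 10635 [ 0.4994 -0.1829  0.0912] 0.0573
red 195 [ 0.4757 -0.3576  0.0512] [ 0.4642 -0.368   0.0389] [ 0.4881 -0.347   0.056 ] ((476.23583984375, -357.68536376953125), (19.07107925415039, 23.18834686279297), 82.83431243896484)
knob 402 ((468.7838439941406, -237.57020568847656), (48.49140930175781, 14.172134399414062), 61.598793029785156) 0.1195
plaque 2603 ((503.63629150390625, -164.28176879882812), (90.30110931396484, 64.05388641357422), 60.932247161865234) 0.0723
10.175
```

View pics/w2.png

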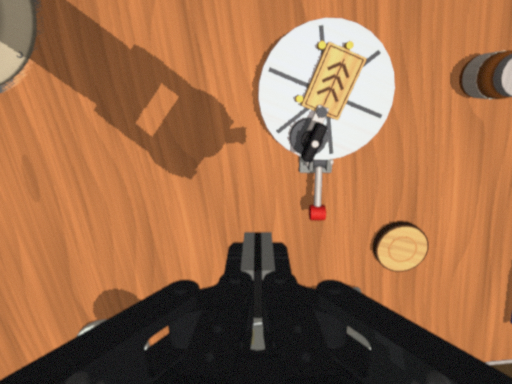

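The lever is down: the red grip at (317,213 px) has its top at about 52 mm and has moved out to r≈0.178. The table has not turned. Now the knob.

```bash
python3 - <<'E'
from meas import *
k=np.array([.4690,-.2365]); y0=-29
env.command_gripper(.05)
env.move_ptp([*k,.16],down(y0)); env.line_to([*k,.091],.1)
f0=np.array(env.observe()["ft_force"])
env.command_gripper(0); o=env.observe(); print(o["opening"],o["finger_force"],np.round(np.array(o["ft_force"])-f0,1))
for a in list(range(4,93,8)):
    env.move_ptp([*k,.091],down(y0+a)); o=env.observe(); print(a,np.round(np.array(o["ft_force"])-f0,1),np.round(o["torque"],2))
env.sleep(.3); env.command_gripper(.05); env.line_to([*k,.2],.2)
env.move_ptp([.42,-.22,.34],down(-29))
p=env.camera("wrist"); save(p,"w3.png"); turn(cloud(p),p["image"]); print(env.observe()["time_s"])
E
```

```text
0.013184670145413947 62.15305835008621 [-1.2 -0.5  7.6]
4 [-0.7  0.2  6. ] [ 0.2   0.3  -0.04]
12 [ 2.  -0.5  5.6] [ 0.15  0.03 -0.25]
20 [ 0.8 -0.8  6.8] [ 0.08  0.   -0.11]
28 [0.9 1.3 7.7] [ 0.11  0.06 -0.19]
36 [-0.7  0.4  6.9] [0.17 0.25 0.16]
44 [-0.1 -0.1  7.3] [0.13 0.09 0.16]
52 [ 0.1 -0.6  7.3] [0.02 0.02 0.04]
60 [-0.5 -1.2  6.3] [-0.01  0.19  0.02]
68 [-0.  -1.   7.2] [-0.08  0.15  0.03]
76 [-0.1 -0.2  6.9] [-0.07  0.2   0.01]
84 [ 0.3 -1.2  6.5] [-0.14  0.24  0.03]
92 [ 0.1 -2.   6.2] [-0.1   0.23 -0.01]
disc 11565 [ 0.4995 -0.1831  0.0913] 0.0573
red 214 [ 0.4764 -0.3573  0.0511] [ 0.4644 -0.3693  0.0425] [ 0.4886 -0.3474  0.055 ] ((476.5559387207031, -358.201171875), (19.992950439453125, 22.96106719970703), 83.09284973144531)
knob 441 ((469.2279052734375, -236.34153747558594), (13.730794906616211, 49.093467712402344), 61.923919677734375) 0.1196
plaque 2910 ((504.7293701171875, -163.93943786621094), (90.50439453125, 63.789512634277344), 60.6085319519043) 0.0723
18.7917
```

View pics/w3.png

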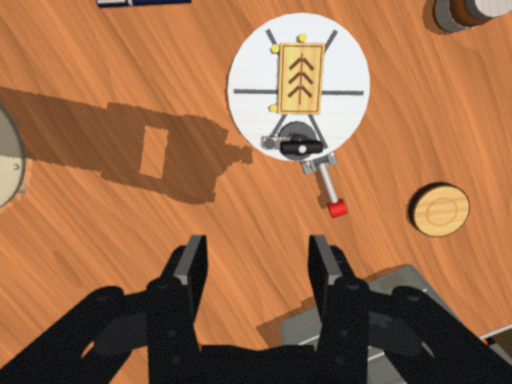

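The knob has turned about 91° (1.59 rad). The bar at (302,148 px) is now perpendicular to its starting direction, and the finger at (272,143 px) is clear of the plaque at (302,78 px). Next: grasp the plaque with a guarded descent.

```bash
python3 - <<'E'
from meas import *
c=np.array([.5067,-.1702])+.0007*np.array([.875,-.485]); R=down(-29)
env.command_gripper(.063); print(env.observe()["opening"])
env.move_ptp([*c,.12],R); env.line_to([*c,.068],.1)
f0=np.array(env.observe()["ft_force"]); z=.068
while z>.0505:
    z-=.0015; env.line_to([*c,z],.03); f=np.array(env.observe()["ft_force"])-f0
    if np.linalg.norm(f)>3: break
print("z",z,f.round(1))
z+=.002; env.line_to([*c,z],.03)
env.command_gripper(.04); o=env.observe(); print(o["opening"],o["finger_force"],np.round(np.array(o["ft_force"])-f0,1))
env.line_to([*c,z+.03],.05); o=env.observe(); print(o["opening"],o["finger_force"],np.round(np.array(o["ft_force"])-f0,1))
env.line_to([*c,.2],.15); print(env.observe()["time_s"],z)
p=env.camera("wrist"); save(p,"w4.png")
E
```

```text
0.06312829454387427
z 0.04999999999999999 [-3.2  1.6 12.2]
0.05258738889088578 70.07258201949298 [-0.6 -0.2 16. ]
0.052625004908470725 62.861984968185425 [ 0.6 -0.1 -1.3]
25.875 0.05199999999999999
```

View pics/w4.png

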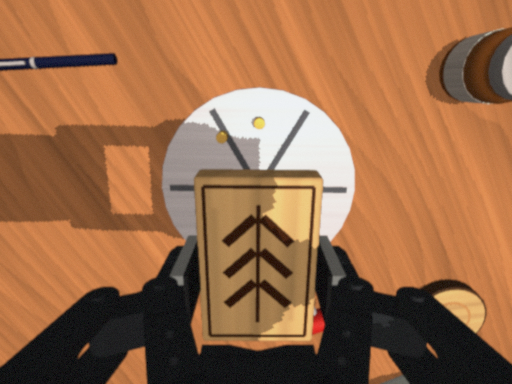

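The plaque is held level and square (opening 52.6 mm, 63 N), with the disc underneath and the red grip still low. Now carry it to the tray and set it down gently.

```bash
python3 - <<'E'
from meas import *
a=np.radians(-15.6); t=np.array([.5104,.199])+.055*np.array([np.cos(a),np.sin(a)]); R=down(74.4)
env.line_to([.52,0,.2],.2,down(20)); env.line_to([*t,.15],.2,R)
o=env.observe(); print(o["opening"],o["finger_force"])
env.line_to([*t,.02],.12); env.sleep(.2); f0=np.array(env.observe()["ft_force"]); z=.008
env.line_to([*t,z],.04)
while z>-.003:
    z-=.0015; env.line_to([*t,z],.03); f=np.array(env.observe()["ft_force"])-f0
    if f[2]>4: break
print("z",z,f.round(1))
env.command_gripper(.066); env.sleep(.2)
env.line_to([*t,.13],.12)
p=env.camera("top"); save(p,"t1.png"); P=cloud(p); print(env.observe()["time_s"])
hsv=cv2.cvtColor(p["image"],cv2.COLOR_RGB2HSV)
env.line_to([.42,.1,.33],.3)
p=env.camera("wrist"); save(p,"w5.png"); P=cloud(p); b=env.spot_in("plaque",p)
for r in b[:2]:
    q=np.array(r["box"]).astype(int); g=P[q[1]:q[3],q[0]:q[2]].reshape(-1,3); print(r["confidence"],q,np.nanmedian(g,0))
E
```

```text
0.052615329761004165 62.88737654685974
z -0.0009999999999999992 [-3.9 -0.3 16. ]
33.2167
0.7 [315 187 353 241] [0.55464083 0.18375724 0.01925063]
```

View pics/w5.png

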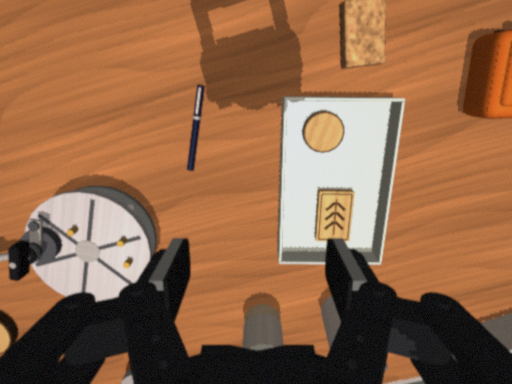

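The plaque lies flat, face up, on the tray floor: box (315,187)-(353,241) px, top at 19 mm = 4 + 15. The slice at (323,131 px) is untouched. Now lift the brake lever.

```bash
python3 - <<'E'
from meas import *
R=down(HY); off=np.array([0,0,-.018])
env.command_gripper(.055)
env.move_ptp(grip(.73)+[0,0,.12],R)
env.line_to(grip(.73)+off,.1); f0=np.array(env.observe()["ft_force"])
env.command_gripper(0); o=env.observe(); print(o["opening"],o["finger_force"])
for q in np.arange(.65,0,-.08):
    env.line_to(grip(q)+off,.08); o=env.observe(); print(round(q,2),round(o["opening"],4),np.round(np.array(o["ft_force"])-f0,1))
env.line_to(grip(.01)+off,.05); env.sleep(.2)
env.command_gripper(.055); env.sleep(.3)
env.line_to(grip(0)+[0,0,.12],.1)
env.line_to([.40,-.24,.36],.3)
p=env.camera("wrist"); save(p,"w6.png"); turn(cloud(p),p["image"]); print(env.observe()["time_s"])
E
```

```text
0.023183595379589736 62.71389126777649
0.65 0.023 [ 9.4 -0.8 -5.8]
0.57 0.0231 [10.   0.2 -5.7]
0.49 0.0232 [ 9.3  0.5 -4.8]
0.41 0.023 [ 9.6  0.7 -6. ]
0.33 0.023 [ 9.   0.9 -5.8]
0.25 0.0229 [ 9.3  1.7 -4.7]
0.17 0.0228 [ 8.4  1.5 -3.7]
0.09 0.0228 [ 9.7  1.8 -4.5]
0.01 0.0227 [ 8.2  2.  -3.7]
disc 13449 [ 0.4992 -0.1832  0.0914] 0.0574
red 290 [ 0.4787 -0.3325  0.1005] [ 0.4672 -0.3452  0.0875] [ 0.4916 -0.3225  0.1046] ((479.7294921875, -333.64337158203125), (20.88488006591797, 23.70468521118164), 83.26480102539062)
knob 389 ((468.03607177734375, -236.300537109375), (14.015480995178223, 48.556175231933594), 62.88017272949219) 0.1196
plaque 14 ((509.51715087890625, -125.1178970336914), (9.037483215332031, 36.72520065307617), 82.25293731689453) 0.0691
44.1
```

View pics/w6.png

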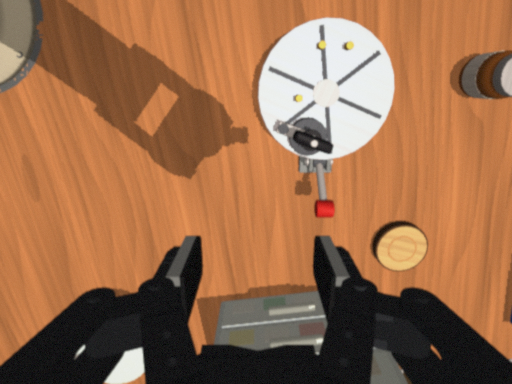

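The lever is fully up again: the red grip at (324,209 px) is back at its starting position of z≈0.10, r≈0.152. The knob has stayed turned, and the arm is clear of everything.

```bash
python3 -c "
from station import env
env.sleep(.5); print(env.sign_off())"
```

```text
the job is handed in; nothing more can be done
None
```

I finished every step in order and handed the job in at about 45 s of the 72 s. The plaque lies flat and face up in the tray, the knob has turned about 1.6 rad, and the brake is fully up. The sign-off returned no verdict.

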